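Complete the weight carrier and start its locking screw

ROBOT

A 6-joint arm with a two-finger parallel gripper is mounted at the origin on a cart in front of the work surface, level with it; the furniture and walls round the work are solid. World frame = base frame: x ahead of the robot, y to its left, z up, the work surface at z = 0. Lengths are in mm, angles in degrees, forces in N, time in s.
With the tool pointing down it reaches from about 300 to 850 mm from the base axis. Payload 4.2 kg.
Tool frame: the origin (TCP) lies at the very end of the fingers, on their centre line; the grasp point (between the pads) lies env.pinch_z behind it (env.pinch_z is the distance from the TCP to the grasp point, in mm); z points along the fingers, y is the line along which they close (so a half turn about z gives the same grasp; the last joint's range is limited). The gripper opens to 91 mm and grips with 3 to 60 N. Pads are 32 mm wide; open, the fingers measure 118 mm over their backs; the gripper's body (76 mm by 178 mm) begins 60 mm behind the grasp point.
Start: joints at [70.187, 18.312, 89.639, -0, 72.044, -1.146], TCP at [184.041, 544.768, 213.976] pointing down, gripper open.
Joint ranges: [-177.97, 177.97], [-48.28, 115.42], [12.27, 149.76], [-77.06, 257.06], [2.81, 150.46], [-146.56, 146.56]. Speed limits (degrees/s): [147.25, 147.25, 180, 180, 180, 180].

INTERFACE

Orientations are given as [roll, pitch, yaw] about the fixed x, y, z axes, in that order (R = Rz(yaw) Ry(pitch) Rx(roll)).
In Python, from workcell import state, vision, job_done, env gives the robot as it stands.
- The arm moves only by the tool servo_tool, never from a script. Its argument "rows" is a list of rows, each a list of 5 numbers: the shift along the tool's x, y, z scaled (see below), then the turn about the tool's z scaled (see below), then the opening, from 0 (shut) to 1 (fully open). A call has 1 to 20 rows; each row is the pose to reach, as a shift and turn from the pose commanded when the call began, along the tool's axes at that moment; what a row does not reach only later rows make up. The controller multiplies each number of a shift by 200 mm and each number of a turn by 90 degrees. A row lasts 1/12 s, in which the tool goes at most 41.7 mm and 7.16 degrees, less where a joint would pass 70% of its speed; a pose out of reach is approached as far as the arm can. A call with a number of a shift or a turn outside -1 to 1 is refused whole. A call with a gripper value outside its range is refused whole. The fingers move at their own pace and stop on an object; "force" is the grip in N (left out, the last holds). Time passes only in rows, so rows that repeat a pose let the fingers close. It gives the time, the measured TCP pose, the force, the opening and the grip force at its end, in the units of the state.
- state(): the state, without advancing time (a new reading comes with each control period).
- vision.grab_frame(name): name is "side" or "top" or "wrist"; returns the picture (384x512x3 uint8, red, green, blue); there is no depth.
- vision.camera_info(name): a dict with "vertical_fov" (degrees; the focal length in pixels is half the picture's height over the tangent of half this angle, whatever the lens; pixels are square), "cx", "cy" (the principal point, pixels), "T" (4x4, takes a point from camera to world coordinates). Camera axes: x right, y up, looking along -z (the intrinsics and any distortion apply to the point x, -y, -z); pixel columns grow to the right and rows downward; lengths in mm; the calibration is good to about 2 mm. A picture is of the moment at which its call begins: read the wrist's pose just before it. camera_info takes no time and is no camera call; for the wrist camera it gives the pose at the moment of the call.
- job_done(): hands the job in; it is judged then, once.
The state is a dict: "time_s": time; "qpos": joint angles; "qvel": joint speeds; "effort": joint torques, N m; "ee_pos": TCP position; "ee_rot": TCP orientation; "force": force on the tool from outside, world axes, zero at the start; "torque": the same for the moment, N m; "gripper_width": finger opening in mm; "gripper_force": force on a finger pad.
Only numpy, scipy, OpenCV 4.12 (cv2) and the standard library are available. Lean on these libraries where they do the work, as an engineer would, in place of code of your own. Each camera call takes 0.05 s, during which the arm holds its last target. There are 200 camera calls.

TASK

Complete the weight carrier on the worktop: put the loose brass weight into its empty pocket. Then start the wing-headed locking screw in the carrier's boss the careful way: turn it backward (anticlockwise seen from above) until it drops off the start of the thread, then forward (clockwise) one full turn, and finish still holding its wing in the gripper. Do not turn the screw forward before it has dropped; the small weight stays in its pocket, and everything else on the worktop stays where it is.

Things in the scene. Friction and masses are not known exactly. Their poses are not given: they have to be found in the camera images.
- carrier: Fixed grey plate, 70 (its x) x 190 (its y) x 18 mm, with a round steel boss (54 mm diameter, its top at z = 36 mm) in the middle and one round blind pocket in the top on either side of it. Origin: centre of the underside; z up.
- large_pocket (a point): Centre of the mouth of the empty pocket, level with the plate's top (18 mm above the worktop), 68 mm from the boss axis towards the carrier's +y. The pocket is 30.5 mm wide and 12 mm deep.
- small_pocket (a point): Centre of the mouth of the small pocket (23.5 mm wide, 12 mm deep), level with the plate's top, 68 mm from the boss axis towards the carrier's -y. The small weight already stands in it.
- weight_large: Loose brass knob weight standing upright on the worktop, 24 mm in diameter, 30 mm high (its lower 18 mm straight, then narrowing to a knob), 50 g. Origin: centre of its underside, z up.
- weight_small: Brass knob weight that already stands in the small pocket, 18 mm in diameter, 23 mm high; its top is 29 mm above the worktop. Leave it there. Origin: centre of its underside, z up.
- screw_wing (a point): Centre of the wing (grip bar) on the screw's head: 36 mm long along this frame's x, 12 mm thick along y, 28 mm high. A flange of 40 mm diameter lies right under the wing, 14 mm below this point. z is the screw's upright axis, that of the boss. With screw_lift = 0 this point is 67 mm above the worktop; it moves and turns with the screw.
- clamp_screw (a joint): Turn of the steel screw (right-hand thread) in rad, positive clockwise from above (forward, screwing in). 0 is where the thread drops. It starts 0.4 to 1.5 forward of that, riding on top of the first thread, and must go back past 0 (to about -0.15) to drop; further back it climbs again. Turns easily (under 0.1 Nm), stays where it is left.
- screw_lift (a joint): Height of the screw in m, positive up; pitch 6 mm a turn. Before the drop it rides at +4 to +5.5 mm; just past clamp_screw = 0 it falls 6 mm to about 0 by its own weight (0.4 kg; firmly gripped, it falls only when the fingers open or follow down). From there it sinks 1 mm per rad turned forward (-6 mm at one turn). About 1 mm of play; it cannot be pulled out.
- marker: Bystander: marker pen lying by the work, 14 x 133 x 16 mm; leave it.
- tally: Bystander: round hand tally counter, 68 x 42 x 21 mm; leave it.
- calc: Bystander: pocket calculator, 108 x 66 x 13 mm; leave it.
- nips: Bystander: thread snips lying behind the work, 25 x 114 x 9 mm; leave them.
- measure: Bystander: tape measure, 32 x 67 x 55 mm, far left; leave it.
- tape: Bystander: roll of tape, 67 mm diameter, 19 mm high, far left; leave it.
- clamp: Bystander: small plain metal rail clamp block with a thumb screw, 23 x 40 x 32 mm, standing by the work; leave it.

How it is judged (in metres and radians):
On the way, in this order (a step that is already met when the one before it is completed fails the run):
1. the loose weight stands in the empty pocket (horizontal distance between weight_large and large_pocket below 0.006 m and z of weight_large in the frame of large_pocket below -0.009 m), for 0.2 s.
2. the screw, turned back, has dropped off the thread start (value of joint clamp_screw below 0.9 rad and value of joint screw_lift below 0.0025 m), for 0.1 s.
At the end, for the whole second after the job is handed in: The screw is one turn forward of where it dropped (4.6 to 7.5 rad), 3 to 9 mm below its dropped height, at rest, with the fingers still pressing on it by more than 1 N; both weights stand upright in their own pockets, sunk at least 9 mm and within 6 mm of the middle (all of step 1 and value of joint clamp_screw between 4.6 and 7.5 rad and value of joint screw_lift between -0.009 and -0.003 m and velocity of joint clamp_screw between -0.1 and 0.1 rad/s and contact force between the fingers and clamp_screw above 1 N and horizontal distance between weight_small and small_pocket below 0.006 m and z of weight_small in the frame of small_pocket below -0.009 m and angle between each of weight_large, weight_small's own z axis and vertical below 0.25 rad); the arm keeps its last pose, push and grip.
It fails at once if the screw is turned forward before it has dropped (value of joint clamp_screw above 2.2 rad and value of joint screw_lift above 0.0015 m).
It fails at once if the screw is turned forward much more than one turn (value of joint clamp_screw above 8.5 rad).
It fails at once if a bystander is moved by more than 3 cm (distance of any of marker, tally, calc, nips, measure, tape, clamp from where it was at the start of the episode above 0.03 m).
It also fails if it takes over 72 s, if anything falls off the work surface, if the arm or the gripper's body presses on something with over 40 N, if the wrist force passes 120 N, or if a joint passes its speed limit or range.

## Working session

There is one attempt and no reset: what is moved stays moved. The work goes in short steps, Python scripts to look and compute and a tool call to move; the robot and the scene stay as the last step left them, time stands still between calls to the robot, and variables do not carry over. Pictures are saved under pics/ and viewed, at most 10 in all, crops included, and the job is handed in when it is done.

Besides the shell and the picture viewer there is one more tool, called as name(argument=value, ...), one argument or row to a line, values as JSON. servo_tool: Moves the arm, as the interface text tells. Its arguments: {"type":"object","properties":{"rows":{"type":"array"},"force":{"type":"number"}},"required":["rows"]}

```bash
ls; mkdir -p pics
cat > h.py <<'E'
import numpy as np, cv2
from workcell import state, vision, job_done, env
def save(name,fn):
    im=vision.grab_frame(name); cv2.imwrite('pics/'+fn,cv2.cvtColor(im,cv2.COLOR_RGB2BGR)); return im
def ray(name,u,v,z,info=None):
    c=info or vision.camera_info(name); f=192/np.tan(np.radians(c['vertical_fov'])/2)
    T=np.array(c['T']); d=T[:3,:3]@np.array([(u-c['cx'])/f,-(v-c['cy'])/f,-1]); o=T[:3,3]
    return o+d*(z-o[2])/d[2]
def proj(name,p,info=None):
    c=info or vision.camera_info(name); f=192/np.tan(np.radians(c['vertical_fov'])/2)
    q=np.linalg.inv(np.array(c['T']))@np.append(p,1)
    return c['cx']+f*q[0]/-q[2], c['cy']-f*q[1]/-q[2]
E
python3 - <<'E'
from h import *
a=save('top','top1.png'); b=save('side','side1.png'); c=save('wrist','w1.png')
s=state(); print(s['ee_pos'],s['ee_rot'],env.pinch_z)
for n in ('top','side','wrist'): 
    i=vision.camera_info(n); print(n,i['vertical_fov'],i['cx'],i['cy'],np.round(i['T'],2).tolist(),[k for k in i])
E
```

```text
pics
[183.90679393 544.3997276  213.30974199] [-1.79922109e+02 -2.16146932e-03  1.61333691e+02] 18.8
top 43.2402798171905 249.387099995703 197.44880319045126 [[-0.48, 0.85, -0.22, 189.82], [-0.88, -0.46, 0.12, 264.72], [0.0, 0.25, 0.97, 1703.39], [0.0, 0.0, 0.0, 1.0]] ['vertical_fov', 'cx', 'cy', 'T']
side 57.88570009831125 257.95514492423405 190.12601039145795 [[0.74, 0.56, -0.37, 89.76], [-0.67, 0.62, -0.41, -413.93], [0.0, 0.55, 0.84, 1093.64], [0.0, 0.0, 0.0, 1.0]] ['vertical_fov', 'cx', 'cy', 'T']
wrist 65.08001485877276 256.2875770785125 189.604905012023 [[0.32, -0.91, -0.25, 112.65], [0.95, 0.31, 0.09, 569.58], [-0.0, -0.27, 0.96, 383.62], [0.0, 0.0, 0.0, 1.0]] ['vertical_fov', 'cx', 'cy', 'T']
```

View pics/top1.png

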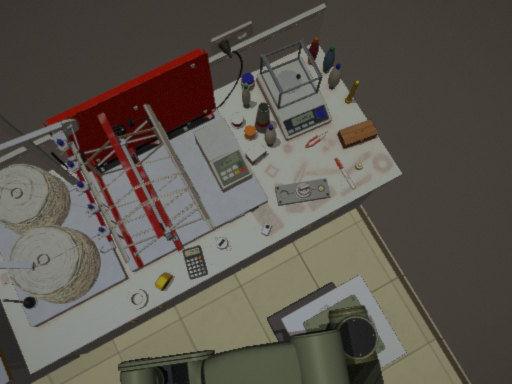

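View pics/side1.png

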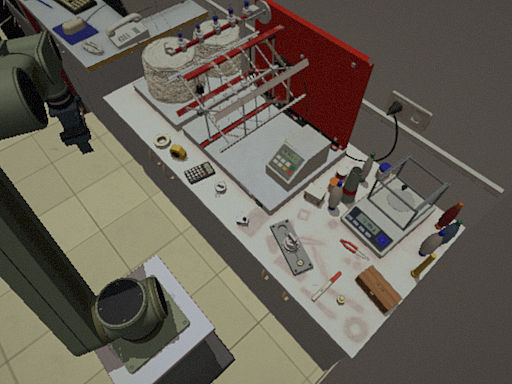

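The top view shows the carrier at about (303,191), and the loose weight at about (359,166) beyond the marker. In the side view the carrier is at (291,246) and the weight at (341,299). I'll crop and measure.

Run:
```python
from h import *
a=cv2.imread('pics/top1.png'); b=cv2.imread('pics/side1.png')
A=cv2.resize(a[140:240,250:383],(798,600),interpolation=cv2.INTER_CUBIC)
B=cv2.resize(b[205:315,230:376],(796,600),interpolation=cv2.INTER_CUBIC)
cv2.imwrite('pics/crops.png',cv2.resize(np.vstack([A[:,:796],B]),None,fx=.5,fy=.5,interpolation=cv2.INTER_AREA))
for n,u,v,z in (('top',359,166,25),('side',341,299,25),('top',303,191,60),('side',291,242,60),('top',277,193,18),('top',329,188,18),('side',278,222,18),('side',307,270,18)): print(n,u,v,ray(n,u,v,z).round(1))
```

```text
top 359 166 [ 484.8 -354.5   25. ]
side 341 299 [ 484.4 -359.5   25. ]
top 303 191 [ 493.4 -119.5   60. ]
side 291 242 [ 491.9 -132.5   60. ]
top 277 193 [539.1 -43.1  18. ]
top 329 188 [ 466.3 -217.6   18. ]
side 278 222 [528.6 -36.8  18. ]
side 307 270 [ 476.8 -225.1   18. ]
```

View pics/crops.png

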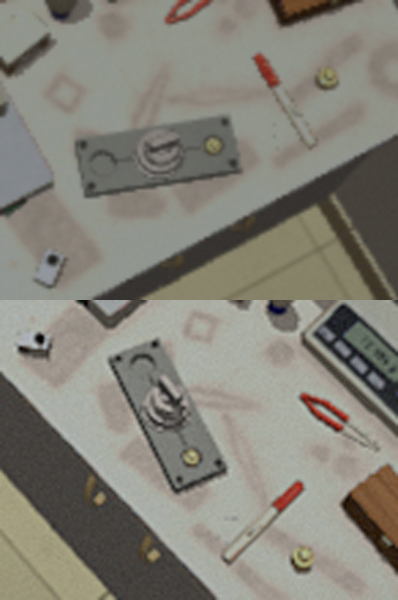

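```bash
cat >> h.py <<'E'
def go(x,y,z,yaw=None,ref=None):
    "shift/turn numbers for target TCP"
    s=state(); p=np.array(s['ee_pos']); from scipy.spatial.transform import Rotation as R
    M=R.from_euler('xyz',s['ee_rot'],degrees=True).as_matrix(); d=M.T@(np.array([x,y,z])-p)/200
    t=0 if yaw is None else -((yaw-s['ee_rot'][2]+180)%360-180)/90
    print('t',s['time_s'],'pos',p.round(1),'rot',np.round(s['ee_rot'],1),'shift',d.round(4),'turn',round(t,4)); return d,t
E
python3 - <<'E'
from h import *
for n,l in dict(top=[(359,165.7,25),(284,194.3,18),(321,188.7,29),(303.7,190.7,60),(337,159,8),(355,188,8),(343,140,20),(378,128,20),(180,245,0),(180,245,300),(205,220,0),(150,300,0),(375,212,0)],side=[(340.8,299.3,25),(282.8,228.8,18),(300,262.6,29)]).items():
    for u,v,z in l: print(n,u,v,ray(n,u,v,z).round(1))
go(400,300,350,71)
E
```

```text
top 359 165.7 [ 485.8 -355.1   25. ]
top 284 194.3 [522.9 -62.9  18. ]
top 321 188.7 [ 475.9 -187.9   29. ]
top 303.7 190.7 [ 493.2 -122.2   60. ]
top 337 159 [ 549.6 -303.4    8. ]
top 355 188 [ 423.  -303.8    8. ]
top 343 140 [ 600.2 -357.3   20. ]
top 378 128 [ 579.1 -497.1   20. ]
top 180 245 [539.4 349.1   0. ]
top 180 245 [477.8 334.2 300. ]
top 205 220 [577.9 230.1   0. ]
top 150 300 [417.4 524.5   0. ]
top 375 212 [ 313.1 -323.     0. ]
side 340.8 299.3 [ 483.2 -359.7   25. ]
side 282.8 228.8 [522.5 -67.   18. ]
side 300 262.6 [ 474.2 -194.8   29. ]
t 0.15 pos [183.9 544.4 213.3] rot [-179.9   -0.   161.3] shift [-1.4147 -0.8128 -0.6824] turn 1.0037
```

servo_tool(
  rows=[
    [-0.67,-0.68,-0.2,0.5,0.5],
    [-0.67,-0.68,-0.2,0.5,0.5],
    [-0.67,-0.68,-0.2,0.5,0.5],
    [-0.67,-0.68,-0.2,0.5,0.5],
    [-0.67,-0.68,-0.2,0.5,0.5],
    [-0.67,-0.68,-0.2,0.5,0.5],
    [-0.67,-0.68,-0.2,0.5,0.5],
  ],
)

```text
time_s: 0.73
ee_pos: [268.2, 371.6, 254.6]
ee_rot: [179.9, -0.0, 115.9]
force: [-0.0, -0.7, -0.4]
gripper_width: 47.8
gripper_force: 0.0
```

```bash
python3 -c "
from h import *
go(360,200,260,69)"
```

```text
t 0.7333 pos [268.2 371.6 254.6] rot [179.9  -0.  115.9] shift [-0.9723  0.0384 -0.0276] turn 0.521
```

servo_tool(
  rows=[
    [-0.97,0.04,-0.03,0.52,0.5],
    [-0.97,0.04,-0.03,0.52,0.5],
    [-0.97,0.04,-0.03,0.52,0.5],
    [-0.97,0.04,-0.03,0.52,0.5],
    [-0.97,0.04,-0.03,0.52,0.5],
    [-0.97,0.04,-0.03,0.52,0.5],
    [-0.97,0.04,-0.03,0.52,0.5],
  ],
)

```text
time_s: 1.32
ee_pos: [361.3, 201.1, 259.9]
ee_rot: [-180.0, 0.0, 69.0]
force: [-0.1, -0.0, 0.4]
gripper_width: 45.9
gripper_force: 0.0
```

```bash
python3 -c "
from h import *
go(390,20,260,69);go(440,-180,240,69);go(484,-357,150,69)"
```

```text
t 1.3167 pos [361.3 201.1 259.9] rot [-180.    0.   69.] shift [-7.938e-01  4.585e-01 -6.000e-04] turn 0.0001
t 1.3167 pos [361.3 201.1 259.9] rot [-180.    0.   69.] shift [-1.6379  1.0502  0.0995] turn 0.0001
t 1.3167 pos [361.3 201.1 259.9] rot [-180.    0.   69.] shift [-2.3853  1.5727  0.5495] turn 0.0001
```

servo_tool(
  rows=[
    [-0.795,0.524,0,0,0.5],
    [-0.795,0.524,0,0,0.5],
    [-0.795,0.524,0,0,0.5],
    [-0.795,0.524,0,0,0.5],
    [-0.795,0.524,0,0,0.5],
  ],
)

```text
time_s: 1.73
ee_pos: [403.4, 13.9, 259.9]
ee_rot: [180.0, 0.1, 69.4]
force: [0.3, -0.2, 0.4]
gripper_width: 45.9
gripper_force: 0.0
```

servo_tool(
  rows=[
    [-0.795,0.524,0.1,0,0.5],
    [-0.795,0.524,0.1,0,0.5],
    [-0.795,0.524,0.1,0,0.5],
    [-0.795,0.524,0.1,0,0.5],
    [-0.795,0.524,0.1,0,0.5],
  ],
)

```text
time_s: 2.15
ee_pos: [446.0, -172.2, 239.2]
ee_rot: [180.0, 0.1, 69.4]
force: [-0.1, 0.1, -0.2]
gripper_width: 45.6
gripper_force: 0.0
```

servo_tool(
  rows=[
    [-0.795,0.524,0.35,0,0.5],
    [-0.795,0.524,0.35,0,0.5],
    [-0.795,0.524,0.35,0,0.5],
    [-0.795,0.524,0.35,0,0.5],
    [-0.795,0.524,0.35,0,0.5],
    [-0.795,0.524,0.35,0,0.5],
    [-0.795,0.524,0.35,0,0.5],
  ],
)

```text
time_s: 2.73
ee_pos: [487.8, -355.0, 168.0]
ee_rot: [-179.8, -0.1, 69.4]
force: [-0.3, 0.6, -0.3]
gripper_width: 46.2
gripper_force: 0.0
```

```bash
python3 -c "
from h import *
go(484,-357,150,69)
i=vision.camera_info('wrist');save('wrist','w2.png')
print([np.round(proj('wrist',p,i),1) for p in ((484.5,-357,0),(484.5,-357,30))])"
```

```text
t 2.7333 pos [ 487.8 -355.   168. ] rot [-1.798e+02 -1.000e-01  6.940e+01] shift [-0.0162 -0.0139  0.0901] turn 0.0044
[array([255. , 177.6]), array([254.8, 184.1])]
```

View pics/w2.png

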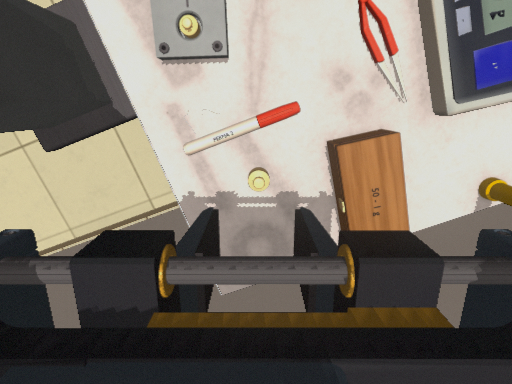

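The weight is at (259,181), the marker well above it at (240,128), and the wooden block starts about 70 px to its right. The fingers have room to straddle the weight.

```bash
python3 -c "
from h import *
im=cv2.imread('pics/w2.png')[160:205,235:285]
h=cv2.cvtColor(im,cv2.COLOR_BGR2HSV); m=((h[...,1]>70)&(h[...,0]>12)&(h[...,0]<40)).astype('uint8')
n,_,st,ce=cv2.connectedComponentsWithStats(m); k=1+st[1:,4].argmax(); print(st[k],ce[k]+[235,160])
u,v=ce[k]+[235,160]
for z in (10,20): p=ray('wrist',u,v,z);print(p)
p=ray('wrist',u,v,14); go(p[0],p[1],9)"
```

```text
[ 13   8  22  23 342] [258.40643275 179.46491228]
[ 488.48300228 -357.45270725   10.        ]
[ 489.29144424 -355.18092029   20.        ]
t 2.7833 pos [ 487.9 -353.9  169.1] rot [-1.799e+02 -1.000e-01  6.950e+01] shift [-0.0118  0.0104  0.8004] turn 0
```

servo_tool(
  rows=[
    [-0.012,0.006,0.4,0,0.5],
    [-0.012,0.006,0.4,0,0.5],
    [-0.012,0.006,0.6,0,0.5],
    [-0.012,0.006,0.7,0,0.5],
    [-0.012,0.006,0.76,0,0.5],
    [-0.012,0.006,0.795,0,0.5],
    [-0.012,0.006,0.795,0,0.5],
    [-0.012,0.006,0.795,0,0.2],
    [-0.012,0.006,0.795,0,0.1],
    [-0.012,0.006,0.795,0,0.1],
    [-0.012,0.006,0.795,0,0.1],
    [-0.012,0.006,0.795,0,0.1],
  ],
  force=20,
)

```text
time_s: 3.78
ee_pos: [489.4, -357.1, 12.2]
ee_rot: [179.9, 0.0, 69.5]
force: [-0.5, 0.4, 4.7]
gripper_width: 22.4
gripper_force: 20.0
```

servo_tool(
  rows=[
    [0,0,-0.1,0,0.1],
    [0,0,-0.25,0,0.1],
    [0,0,-0.35,0,0.1],
    [0,0,-0.35,0,0.1],
    [0,0,-0.35,0,0.1],
  ],
)

```text
time_s: 4.2
ee_pos: [489.2, -357.2, 82.0]
ee_rot: [179.9, 0.0, 69.5]
force: [-0.5, 0.7, -1.1]
gripper_width: 22.5
gripper_force: 20.0
```

```bash
python3 -c "
from h import *
go(522.5,-65,80,69); s=state(); print(s['force'],s['gripper_width'])
a=save('wrist','w3.png')"
```

```text
t 4.2 pos [ 489.2 -357.2   82. ] rot [179.9   0.   69.5] shift [ 1.427  -0.3552  0.0082] turn 0.0058
[-0.48621874  0.67790007 -1.06203608] 22.4626268811364
```

View pics/w3.png

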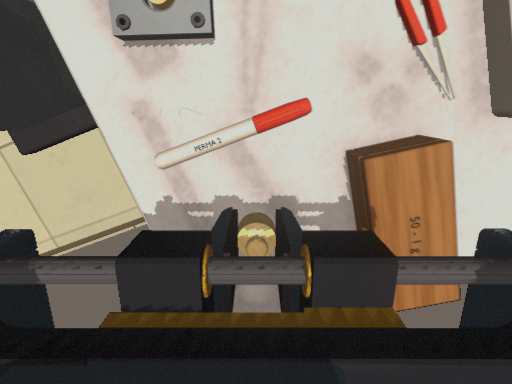

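servo_tool(
  rows=[
    [0.2,-0.05,-0.3,0,0.1],
    [0.7,-0.17,-0.35,0,0.1],
    [0.7,-0.17,-0.35,0,0.1],
    [0.7,-0.17,-0.35,0,0.1],
    [0.7,-0.17,-0.35,0,0.1],
    [0.7,-0.17,-0.35,0,0.1],
  ],
)

```text
time_s: 4.75
ee_pos: [505.6, -211.8, 150.1]
ee_rot: [-179.9, 0.0, 69.7]
force: [-0.8, 0.1, -0.3]
gripper_width: 22.4
gripper_force: 20.0
```

servo_tool(
  rows=[
    [0.727,-0.185,0,0,0.1],
    [0.727,-0.185,0,0,0.1],
    [0.727,-0.185,0,0,0.1],
    [0.727,-0.185,0,0,0.1],
    [0.727,-0.185,0,0,0.1],
    [0.727,-0.185,0,0,0.1],
    [0.727,-0.185,0,0,0.1],
  ],
)

```text
time_s: 5.33
ee_pos: [521.6, -65.9, 149.8]
ee_rot: [-179.9, 0.1, 69.5]
force: [-0.6, 0.1, -1.1]
gripper_width: 22.5
gripper_force: 20.0
```

```bash
python3 -c "
from h import *
go(522.5,-65,20,69)
i=vision.camera_info('wrist');save('wrist','w4.png')
print([np.round(proj('wrist',p,i),1) for p in ((522.5,-65,18),)])"
```

```text
t 5.3333 pos [521.6 -65.9 149.8] rot [-1.799e+02  1.000e-01  6.950e+01] shift [0.0065 0.0035 0.649 ] turn 0.0054
[array([257.3, 181.3])]
```

View pics/w4.png

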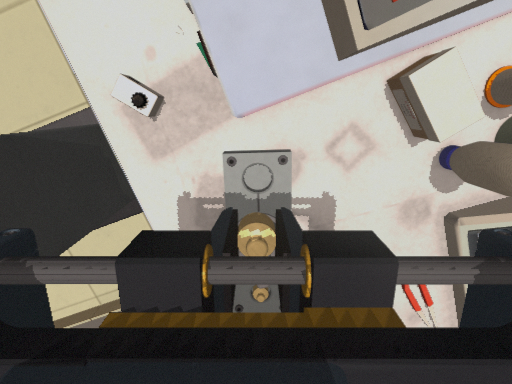

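The empty pocket is at (258,177) between the carrier's edges at 223 and 291, slightly beyond the predicted point. The weight is held between the fingers at (257,240).

```bash
python3 -c "
from h import *
p=ray('wrist',258,177,18);print(p,ray('wrist',257,247,150+18),ray('wrist',257,247,150+15))
print([ray('wrist',u,v,18).round(1) for u,v in ((223,152),(291,150))])
go(p[0],p[1],20)"
```

```text
[524.93346541 -61.27131192  18.        ] [522.34778997 -65.27196542 168.        ] [521.82440686 -66.66669638 165.        ]
[array([501. , -24.7,  18. ]), array([565.8, -46.8,  18. ])]
t 5.3833 pos [521.7 -66.2 150. ] rot [-1.799e+02  1.000e-01  6.940e+01] shift [0.0291 0.0074 0.6502] turn 0
```

servo_tool(
  rows=[
    [0.027,0.007,0.2,0,0.1],
    [0.027,0.007,0.4,0,0.1],
    [0.027,0.007,0.5,0,0.1],
    [0.027,0.007,0.56,0,0.1],
    [0.027,0.007,0.58,0,0.1],
    [0.027,0.007,0.6,0,0.1],
    [0.027,0.007,0.615,0,0.1],
    [0.027,0.007,0.615,0,0.1],
  ],
)

```text
time_s: 6.05
ee_pos: [525.6, -60.6, 28.2]
ee_rot: [180.0, -0.0, 69.5]
force: [0.3, 0.4, -0.6]
gripper_width: 22.7
gripper_force: 20.0
```

servo_tool(
  rows=[
    [0,0,0.015,0,0.1],
    [0,0,0.03,0,0.1],
    [0,0,0.03,0,0.1],
  ],
)

```text
time_s: 6.3
ee_pos: [525.2, -60.0, 22.0]
ee_rot: [180.0, -0.0, 69.5]
force: [-0.5, -0.1, 0.5]
gripper_width: 22.6
gripper_force: 20.0
```

```bash
python3 -c "
from h import *
s=state();print(s['ee_pos'],s['force'],s['torque'])
a=save('wrist','w5.png');cv2.imwrite('pics/w5c.png',cv2.resize(cv2.imread('pics/w5.png')[140:290,160:360],(800,600),interpolation=2))"
```

```text
[525.18097578 -59.97949706  21.95525873] [-0.52653115 -0.08046485  0.48715146] [-0.11424039  0.07186299 -0.0099695 ]
```

View pics/w5c.png

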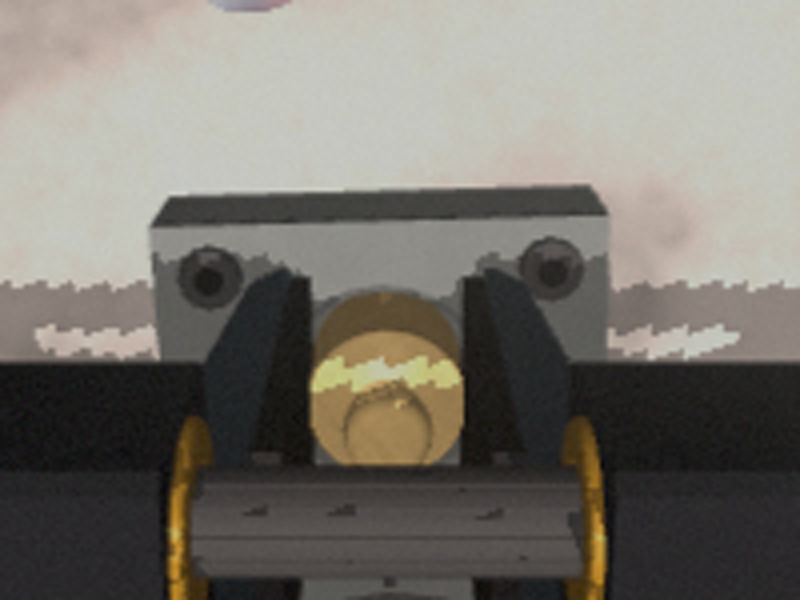

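The weight is inside the pocket rim, which is visible round its far side at (385,290). I'll release and lift.

servo_tool(
  rows=[
    [0,0,0,0,0.3],
    [0,0,0,0,0.45],
    [0,0,0,0,0.5],
    [0,0,0,0,0.5],
    [0,0,-0.1,0,0.5],
    [0,0,-0.3,0,0.5],
    [0,0,-0.5,0,0.5],
    [0,0,-0.7,0,0.6],
    [0,0,-0.7,0,0.6],
  ],
)

```text
time_s: 7.1
ee_pos: [530.1, -60.6, 170.1]
ee_rot: [179.1, -0.2, 69.5]
force: [1.5, -0.4, 0.1]
gripper_width: 54.4
gripper_force: 0.0
```

servo_tool(
  rows=[
    [-0.3,0,-0.15,0,0.6],
    [-0.44,0,-0.25,0,0.6],
    [-0.44,0,-0.25,0,0.6],
    [-0.44,0,-0.25,0,0.6],
    [-0.44,0,-0.25,0,0.6],
  ],
)

```text
time_s: 7.52
ee_pos: [494.4, -142.8, 212.2]
ee_rot: [179.9, -0.0, 69.4]
force: [0.1, 0.3, -0.6]
gripper_width: 54.4
gripper_force: 0.0
```

```bash
python3 -c "
from h import *
go(501.2,-125,60)
i=vision.camera_info('wrist');save('wrist','w6.png')
for p in ((524.5,-61,18),(524.5,-61,36),(501.2,-125,86),(501.2,-125,57)): print(np.round(proj('wrist',p,i),1))"
```

```text
t 7.5167 pos [ 494.4 -142.8  212.2] rot [179.9  -0.   69.4] shift [ 9.470e-02 -3.000e-04  7.608e-01] turn 0
[255.8  96.4]
[255.8  95.9]
[256.5 165.6]
[256.5 160.5]
```

View pics/w6.png

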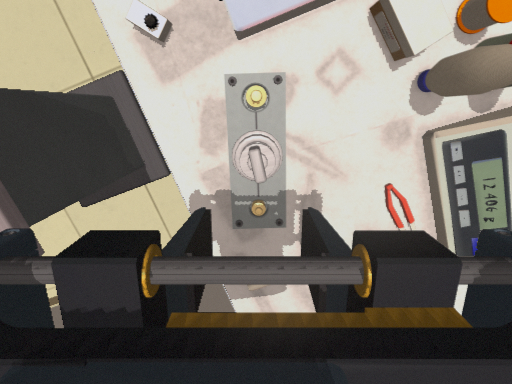

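The large weight is seated at (256,97) and the small one is at (259,209). The wing runs from about (252,148) to (262,183). I'll zoom in on it.

```bash
python3 -c "
from h import *
cv2.imwrite('pics/w6c.png',cv2.resize(cv2.imread('pics/w6.png')[125:200,207:307],(800,600),interpolation=2))"
```

```text
(no output)
```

View pics/w6c.png

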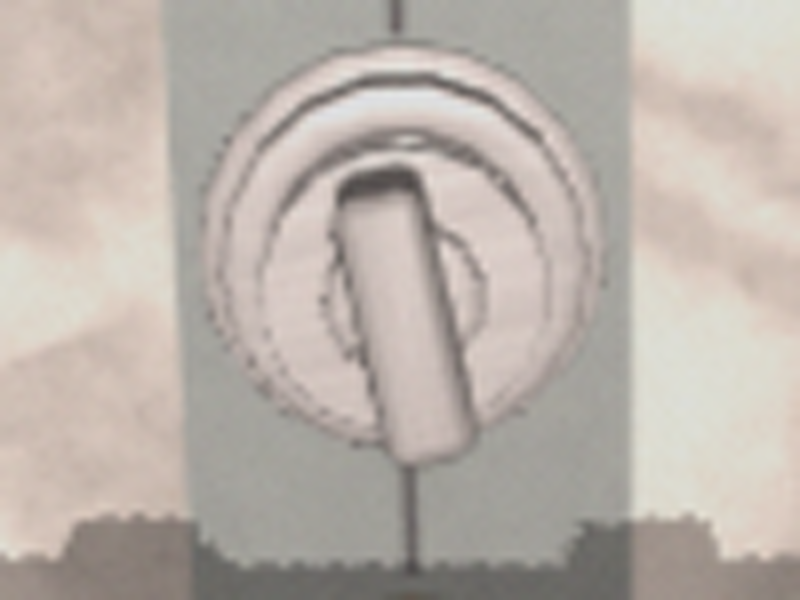

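```bash
python3 -c "
from h import *
i=vision.camera_info('wrist')
P=lambda x,y,z: ray('wrist',207+x/8,125+y/8,z,i)
a=P(383,192,85.8);b=P(433,452,85.8);print(a,b,(a+b)/2,np.linalg.norm(a-b),np.degrees(np.arctan2(*(a-b)[[1,0]])))
print('boss',P(403,245,36),'bigW',ray('wrist',256,97,36,i))
yaw=np.degrees(np.arctan2(*(a-b)[[1,0]])); c=(a+b)/2
go(c[0],c[1],60,yaw)"
```

```text
[ 505.0965692  -107.97412722   85.8       ] [ 499.43227052 -141.01863187   85.8       ] [ 502.26441986 -124.49637954   85.8       ] 33.526460699699996 80.27321908812736
boss [ 502.40396623 -122.45729718   36.        ] bigW [523.66745284 -61.22261662  36.        ]
t 7.5667 pos [ 494.2 -142.   211.4] rot [-180.    -0.    69.5] shift [0.0955 0.0076 0.7568] turn -0.1198
```

Wing centre is about (502,-124), and its long axis is at 80°. The measured length of 33.5 mm agrees with the 36 mm given. Next I descend and grip.

servo_tool(
  rows=[
    [0.095,0.007,0.1,-0.12,0.5],
    [0.095,0.007,0.2,-0.12,0.5],
    [0.095,0.007,0.4,-0.12,0.5],
    [0.095,0.007,0.55,-0.12,0.5],
    [0.095,0.007,0.65,-0.12,0.5],
    [0.095,0.007,0.7,-0.12,0.5],
    [0.095,0.007,0.735,-0.12,0.5],
    [0.095,0.007,0.735,-0.12,0.5],
    [0.095,0.007,0.735,-0.12,0.3],
    [0.095,0.007,0.735,-0.12,0.15],
    [0.095,0.007,0.735,-0.12,0.05],
    [0.095,0.007,0.735,-0.12,0],
    [0.095,0.007,0.735,-0.12,0],
    [0.095,0.007,0.735,-0.12,0],
  ],
  force=15,
)

```text
time_s: 8.73
ee_pos: [501.9, -125.0, 65.4]
ee_rot: [-180.0, -0.0, 80.3]
force: [-2.1, 1.1, 3.9]
gripper_width: 11.9
gripper_force: 15.0
```

```bash
python3 -c "
from h import *
s=state();print({k:np.round(s[k],2) for k in s})"
```

```text
{'time_s': np.float64(8.73), 'qpos': array([-1.5270e+01,  2.1470e+01,  1.0903e+02,  2.0000e-02,  4.9540e+01,
       -5.6000e+00]), 'qvel': array([-0.01,  0.12,  0.12,  0.11, -0.14,  0.17]), 'effort': array([-1.100e-01, -3.738e+01, -1.822e+01, -3.000e-02, -5.800e-01,
       -8.000e-02]), 'ee_pos': array([ 501.86, -124.99,   65.38]), 'ee_rot': array([-1.7995e+02, -2.0000e-02,  8.0320e+01]), 'force': array([-2.11,  1.11,  3.9 ]), 'torque': array([ 0.04,  0.53, -0.07]), 'gripper_force': np.float64(15.0), 'gripper_width': np.float64(11.94)}
```

servo_tool(
  rows=[
    [0,0,0,-0.06,0],
    [0,0,0,-0.12,0],
    [0,0,-0.001,-0.18,0],
    [0,0,-0.001,-0.25,0],
    [0,0,-0.002,-0.32,0],
    [0,0,-0.002,-0.39,0],
    [0,0,-0.003,-0.46,0],
    [0,0,-0.003,-0.53,0],
    [0,0,-0.004,-0.6,0],
    [0,0,-0.004,-0.67,0],
    [0,0,-0.005,-0.74,0],
    [0,0,-0.005,-0.81,0],
    [0,0,-0.005,-0.88,0],
    [0,0,-0.005,-0.94,0],
    [0,0,-0.005,-0.98,0],
    [0,0,-0.005,-0.98,0],
  ],
)

```text
time_s: 10.07
ee_pos: [499.4, -126.5, 64.7]
ee_rot: [-179.8, -0.3, 168.7]
force: [-4.4, -6.1, -3.8]
gripper_width: 11.8
gripper_force: 15.0
```

servo_tool(
  rows=[
    [0,0,0,-0.06,0],
    [0,0,0,-0.11,0],
    [0,0,0,-0.11,0],
    [0,0,0,-0.11,0],
  ],
)

```text
time_s: 10.4
ee_pos: [499.4, -126.9, 64.7]
ee_rot: [-179.8, -0.4, 178.5]
force: [-4.9, -7.2, -4.2]
gripper_width: 11.6
gripper_force: 15.0
```

The −4 N on z means the screw hangs in the fingers, so it is past the thread start. I'll open the fingers and compare images from before and after.

```bash
python3 -c "
from h import *
save('wrist','w7.png');save('side','s7.png')"
```

servo_tool(
  rows=[
    [0,0,0,0,0.15],
    [0,0,0,0,0.3],
    [0,0,0,0,0.35],
    [0,0,0,0,0.35],
    [0,0,0,0,0.35],
  ],
)

```text
time_s: 10.92
ee_pos: [502.9, -124.9, 66.2]
ee_rot: [180.0, 0.1, 178.4]
force: [-0.0, -0.0, -0.6]
gripper_width: 32.0
gripper_force: 0.0
```

```bash
python3 -c "
from h import *
go(499.5,-127,58); print(state()['force'])
save('wrist','w8.png')
a,b=[cv2.resize(cv2.imread(f'pics/w{k}.png')[170:290,190:320],(400,369),interpolation=2) for k in (7,8)]
cv2.imwrite('pics/cmp.png',np.hstack([a,b]))"
```

```text
t 10.9167 pos [ 502.9 -124.9   66.2] rot [1.800e+02 1.000e-01 1.784e+02] shift [ 0.0167 -0.0108  0.0412] turn 0
[-0.01376081 -0.04318138 -0.57708816]
```

View pics/cmp.png

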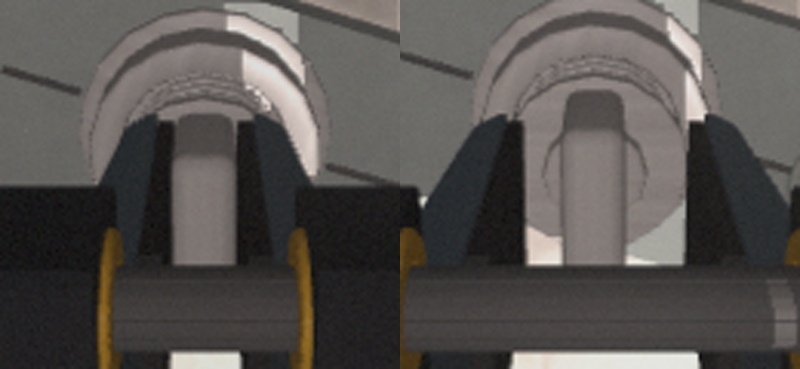

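Right of the comparison (fingers open) the wing looks smaller and lower, which fits a drop. I'll confirm it by lowering the open fingers to z≈56.5, where an undropped flange (58 to 59 mm) would push back. In the same move I recentre on the axis at about (501.5,-127).

servo_tool(
  rows=[
    [0.007,-0.0105,0.015,0,0.35],
    [0.007,-0.0105,0.03,0,0.35],
    [0.007,-0.0105,0.04,0,0.35],
    [0.007,-0.0105,0.047,0,0.35],
    [0.007,-0.0105,0.047,0,0.35],
    [0.007,-0.0105,0.047,0,0.35],
  ],
)

```text
time_s: 11.47
ee_pos: [500.9, -127.1, 56.3]
ee_rot: [180.0, -0.0, 178.4]
force: [0.8, 0.5, -0.1]
gripper_width: 31.6
gripper_force: 0.0
```

```bash
python3 -c "
from h import *
s=state();print(s['ee_pos'],s['force'],s['torque'],s['qpos'])"
```

```text
[ 500.88853963 -127.11772043   56.34841212] [ 0.81310256  0.45855567 -0.11883711] [ 0.03574555 -0.05108228  0.01648604] [-1.55203516e+01  2.20929892e+01  1.09688788e+02  1.04457533e-02
  4.82362394e+01 -1.03962742e+02]
```

No contact at z = 56.3, so the screw has dropped. Next: grip and turn forward, following it down.

servo_tool(
  rows=[
    [0,0,0,0,0.15],
    [0,0,0,0,0],
    [0,0,0,0,0],
    [0,0,0,0,0],
    [0,0,0,0.05,0],
    [0,0,0.001,0.12,0],
    [0,0,0.001,0.19,0],
    [0,0,0.002,0.26,0],
    [0,0,0.003,0.33,0],
    [0,0,0.003,0.4,0],
    [0,0,0.004,0.47,0],
    [0,0,0.004,0.54,0],
    [0,0,0.005,0.61,0],
    [0,0,0.005,0.68,0],
    [0,0,0.006,0.75,0],
    [0,0,0.006,0.82,0],
    [0,0,0.007,0.87,0],
    [0,0,0.007,0.9,0],
    [0,0,0.007,0.9,0],
  ],
  force=15,
)

```text
time_s: 13.05
ee_pos: [501.4, -126.8, 55.3]
ee_rot: [179.9, -0.0, 97.4]
force: [0.9, 1.5, 0.6]
gripper_width: 12.1
gripper_force: 15.0
```

Forces stay small and the yaw turned the full 81°. Continuing.

servo_tool(
  rows=[
    [0,0,0,0.05,0],
    [0,0,0.001,0.12,0],
    [0,0,0.001,0.19,0],
    [0,0,0.002,0.26,0],
    [0,0,0.003,0.33,0],
    [0,0,0.003,0.4,0],
    [0,0,0.004,0.47,0],
    [0,0,0.004,0.54,0],
    [0,0,0.005,0.61,0],
    [0,0,0.005,0.68,0],
    [0,0,0.006,0.75,0],
    [0,0,0.006,0.82,0],
    [0,0,0.007,0.87,0],
    [0,0,0.007,0.9,0],
    [0,0,0.007,0.9,0],
  ],
)

```text
time_s: 14.3
ee_pos: [501.8, -127.1, 53.9]
ee_rot: [180.0, -0.1, 16.4]
force: [2.3, 0.1, -1.6]
gripper_width: 11.7
gripper_force: 15.0
```

servo_tool(
  rows=[
    [0,0,0,0.05,0],
    [0,0,0.001,0.12,0],
    [0,0,0.001,0.19,0],
    [0,0,0.002,0.26,0],
    [0,0,0.003,0.33,0],
    [0,0,0.003,0.4,0],
    [0,0,0.004,0.47,0],
    [0,0,0.004,0.54,0],
    [0,0,0.005,0.61,0],
    [0,0,0.005,0.68,0],
    [0,0,0.006,0.75,0],
    [0,0,0.006,0.82,0],
    [0,0,0.007,0.87,0],
    [0,0,0.007,0.87,0],
    [0,0,0.007,0.87,0],
  ],
)

```text
time_s: 15.55
ee_pos: [501.6, -127.6, 52.6]
ee_rot: [-179.9, -0.1, -61.7]
force: [2.4, -0.4, 0.0]
gripper_width: 11.8
gripper_force: 15.0
```

```bash
python3 -c "
from h import *
s=state();print(s['ee_pos'],s['ee_rot'],s['force'],s['torque'],s['qpos'])"
```

```text
[ 501.60481107 -127.57341138   52.59117947] [-1.79939642e+02 -7.29094872e-02 -6.16698729e+01] [ 2.42365487 -0.3871954   0.00885956] [-0.14166867 -0.18037872 -0.06864626] [-1.55357269e+01  2.23866658e+01  1.09905701e+02 -1.45389988e-02
  4.76135937e+01  1.36143900e+02]
```

servo_tool(
  rows=[
    [0,0,0,0,0.2],
    [0,0,0,0,0.5],
    [0,0,0,0,0.75],
    [0,0,0,0,0.75],
    [0,0,0,0,0.75],
    [0,0,0,-0.2,0.75],
    [0,0,0,-0.6,0.75],
    [0,0,0,-1,0.75],
    [0,0,0,-1,0.75],
    [0,0,0,-1,0.75],
    [0,0,0,-1,0.75],
    [0,0,0,-1,0.75],
    [0,0,0,-1,0.75],
    [0,0,0,-1,0.75],
    [0,0,0,-1,0.75],
    [0,0,0,-1,0.75],
    [0,0,0,-1,0.75],
    [0,0,0,-1,0.75],
    [0,0,0,-1,0.75],
    [0,0,0,-1,0.75],
  ],
)

```text
time_s: 17.22
ee_pos: [500.8, -127.2, 52.3]
ee_rot: [-180.0, 0.0, 28.0]
force: [-0.5, 0.3, 0.2]
gripper_width: 68.3
gripper_force: 0.0
```

servo_tool(
  rows=[
    [0,0,0,-1,0.75],
    [0,0,0,-1,0.75],
    [0,0,0,-1,0.75],
    [0,0,0,-1,0.75],
    [0,0,0,-1,0.75],
    [0,0,0,-1,0.75],
    [0,0,0,-1,0.75],
    [0,0,0,-1,0.75],
    [0,0,0,-1,0.75],
    [0,0,0,-1,0.75],
    [0,0,0,-1,0.75],
    [0,0,0,-1,0.75],
    [0,0,0,-1,0.75],
    [0,0,0,-1,0.75],
    [0,0,0,-1,0.75],
  ],
)

```text
time_s: 18.47
ee_pos: [500.9, -127.2, 52.3]
ee_rot: [180.0, -0.0, 118.0]
force: [-0.6, 0.5, 1.1]
gripper_width: 68.4
gripper_force: 0.0
```

```bash
python3 -c "
from h import *
s=state();print(s['ee_pos'],s['ee_rot'],s['force'],s['torque'],s['qpos']);go(501.5,-127,52.5,118.3)"
```

```text
[ 500.94376314 -127.16886655   52.33491937] [ 1.79994887e+02 -4.73897432e-03  1.17962182e+02] [-0.6194495   0.49299956  1.13062254] [-0.07975167 -0.03490792  0.02159819] [-1.55236355e+01  2.23916912e+01  1.09947088e+02  9.41155903e-03
  4.76607732e+01 -4.34921561e+01]
t 18.4667 pos [ 500.9 -127.2   52.3] rot [180.  -0. 118.] shift [-0.0006  0.0029 -0.0008] turn -0.0038
```

Regrip and turn forward the remaining 144°.

servo_tool(
  rows=[
    [0,0.002,0,0,0.4],
    [0,0.002,0,0,0.1],
    [0,0.002,0,0,0],
    [0,0.002,0,0,0],
    [0,0.002,0,0,0],
    [0,0.002,0,0,0],
    [0,0.002,0,0,0],
    [0,0.002,0,0.05,0],
    [0,0.002,0.001,0.12,0],
    [0,0.002,0.001,0.19,0],
    [0,0.002,0.002,0.26,0],
    [0,0.002,0.003,0.33,0],
    [0,0.002,0.003,0.4,0],
    [0,0.002,0.004,0.47,0],
    [0,0.002,0.004,0.54,0],
    [0,0.002,0.005,0.61,0],
    [0,0.002,0.005,0.68,0],
    [0,0.002,0.006,0.75,0],
    [0,0.002,0.006,0.8,0],
    [0,0.002,0.006,0.8,0],
  ],
  force=15,
)

```text
time_s: 20.13
ee_pos: [501.6, -127.1, 51.1]
ee_rot: [180.0, -0.0, 46.1]
force: [0.3, -0.1, -1.1]
gripper_width: 11.6
gripper_force: 15.0
```

servo_tool(
  rows=[
    [0,0,0,0.05,0],
    [0,0,0.001,0.12,0],
    [0,0,0.001,0.19,0],
    [0,0,0.002,0.26,0],
    [0,0,0.003,0.33,0],
    [0,0,0.003,0.4,0],
    [0,0,0.004,0.47,0],
    [0,0,0.004,0.54,0],
    [0,0,0.005,0.61,0],
    [0,0,0.005,0.68,0],
    [0,0,0.006,0.75,0],
    [0,0,0.006,0.8,0],
    [0,0,0.006,0.8,0],
    [0,0,0.006,0.8,0],
    [0,0,0.006,0.8,0],
    [0,0,0.006,0.8,0],
    [0,0,0.006,0.8,0],
  ],
)

```text
time_s: 21.55
ee_pos: [501.6, -127.3, 50.0]
ee_rot: [180.0, -0.0, -25.8]
force: [0.8, -1.7, -0.9]
gripper_width: 11.9
gripper_force: 15.0
```

Run:
```python
from h import *
s=state();print({k:np.round(s[k],2).tolist() for k in s})
i=vision.camera_info('side'); save('side','s9.png')
a=cv2.imread('pics/s7.png').astype(int);b=cv2.imread('pics/s9.png').astype(int);a0=cv2.imread('pics/side1.png').astype(int)
for n,p in dict(large=(524.5,-61,25),small=(475,-191,25)).items():
    u,v=np.round(proj('side',p,i)).astype(int); 
    c=lambda m:m[v-7:v+8,u-7:u+8]; bl=lambda m:np.argwhere((c(m)[...,2]-c(m)[...,0]>35)).mean(0).round(1)
    print(n,u,v,bl(a0),bl(a),bl(b))
```

```text
{'time_s': 21.55, 'qpos': [-15.5, 22.6, 110.04, -0.02, 47.31, 100.3], 'qvel': [0.05, -0.05, -0.07, -0.06, -0.02, 0.32], 'effort': [0.84, -39.91, -16.62, 0.4, 0.53, -0.03], 'ee_pos': [501.6, -127.29, 49.99], 'ee_rot': [180.0, -0.05, -25.8], 'force': [0.81, -1.73, -0.86], 'torque': [-0.35, -0.05, -0.01], 'gripper_force': 15.0, 'gripper_width': 11.92}
large 282 226 [nan nan] [11.2  6.8] [9.6 6.3]
small 299 262 [7.2 8. ] [7.3 7.8] [7.3 7.8]<stdin>:7: RuntimeWarning: Mean of empty slice.
  ret = um.true_divide(
```

```bash
python3 -c "
from h import *
print(job_done())"
```

```text
the job is handed in; nothing more can be done
None
```

I handed the job in at 21.6 s, with no verdict returned: the weight went into its pocket, the screw was backed off about 98° until it dropped, then turned forward about 384°, and its wing is still held at 15 N.

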